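Square up and clip down the lid of a food box

ROBOT

A 7-joint arm with a two-finger parallel gripper is mounted at the origin on the work surface. World frame = base frame: x ahead of the robot, y to its left, z up, the work surface at z = 0. Lengths are in m, angles in rad, forces in N, time in s.
With the tool pointing down it reaches from about 0.425 to 0.875 m from the base axis. Payload 4.7 kg.
Tool frame: the origin (TCP) lies at the very end of the fingers, on their centre line; the grasp point (between the pads) lies 19 mm behind it (pinch_z is the distance from the TCP to the grasp point, in m); z points along the fingers, y is the line along which they close (so a half turn about z gives the same grasp; the last joint's range is limited). The gripper opens to 85 mm and grips with 20 to 120 N. Pads are 22 mm wide; open, the fingers measure 114 mm over their backs; the gripper's body (76 mm by 85 mm) begins 54 mm behind the grasp point. The pads swing forward as they close: fully open they stand 13 mm farther back than shut.
Start: joints at [1.268, 0.321, -0.07, 1.45, 0.023, 1.371, -0.057], TCP at [0.202, -0.618, 0.231] pointing down, gripper open.
Joint ranges: [-2.86, 2.86], [-0.3, 2.09], [-1.38, 1.24], [0.06, 2.45], [-1.56, 4.7], [0.09, 2.05], [-2.69, 2.69]. Speed limits (rad/s): [2.57, 2.57, 3.14, 3.14, 3.14, 3.14, 3.14].

INTERFACE

Orientations are given as a unit quaternion [x, y, z, w].
In Python, from rig import * gives the robot as it stands. The module is installed in compiled form; this text tells all that it offers.
- The arm moves only by the tool jog_arm, never from a script. Its argument "plan" is a list of rows, each an object with "dp": the shift along the world's x, y, z in m, a list of three; "dr": the turn, a rotation vector about the world's x, y, z in degrees, a list of three; "grip": the closure in counts, from 0 (fully open) to 255 (shut). A call has 1 to 8 rows; each row shifts and turns the commanded pose from where the row before left it; what a row does not reach is not made up. A row lasts 1/10 s, in which the tool goes at most 50 mm and 8.59 degrees, less where a joint would pass 70% of its speed; a pose out of reach is approached as far as the arm can. A call with a gripper value outside its range is refused whole. The fingers move at their own pace and stop on an object; "force" is the grip in N (left out, the last holds). Time passes only in rows, so rows that do not move let the fingers close. It gives the time, the measured TCP pose, the force, the opening and the grip force at its end, in the units of the state.
- get_obs(): the state, without advancing time (a new reading comes with each control period).
- snapshot(name): name is "side" or "top"; returns the picture (400x640x3 uint8, blue, green, red); there is no depth.
- camera_params(name): a dict with "K" (3x3 intrinsics, pixels), "world_from_camera" (4x4, takes a point from camera to world coordinates). Camera axes: x right, y down, z forward; pixel columns grow to the right and rows downward; lengths in m; the calibration is good to about 2 mm. A picture is of the moment at which its call begins. camera_params takes no time and is no camera call.
- finish_job(): hands the job in; it is judged then, once.
The state is a dict: "time": time; "qpos": joint angles; "qvel": joint speeds; "joint_efforts": joint torques, N m; "tool_pos": TCP position; "ee_rot": TCP orientation; "force": force on the tool from outside, world axes, zero at the start; "ft_torque": the same for the moment, N m; "opening": finger opening in m; "grip_force": force on a finger pad.
Only numpy, scipy, OpenCV 4.12 (cv2) and the standard library are available. Lean on these libraries where they do the work, as an engineer would, in place of code of your own. Each camera call takes 0.05 s, during which the arm holds its last target. There are 200 camera calls.

TASK

The lid of the food box on the cutting board lies askew on the rim: turn it square by its handle so that it drops fully home, with all its clips still up. Then fold over and snap down its four orange clips in opposite-corner order: one, then the one diagonally across from it while the other two still stand open, then those two. Press each clip till it snaps fully down but do not force it (never more than about 2.5 kg of push), keep the box in its place, leave everything else alone and let go at the end.

Things in the scene. Friction and masses are not known exactly. Their poses are not given: they have to be found in the camera images.
- box: clear food box full of burger buns, 224 mm long (its y), 154 mm wide (its x), 100 mm high to the top of its rim (a round bead 7 mm thick, outer edge 77 mm in x and 112 mm in y from the middle), 2 to 3 kg, standing loose on a green cutting board. Origin: centre of the underside; z up; -x is its front.
- lid: white lid, 150 x 220 x 6 mm, 0.4 kg with clips. Origin: centre of its underside (sealing face), z up, axes as the box's when on square. It starts level but turned 0.10 to 0.16 rad anticlockwise from above, its lip standing on the rim: origin 107 mm above the box's underside; 100 mm when home
- lid_lip (a point): middle of the lid's blue rounded sealing lip, 3.5 mm below the lid's origin. The lip is 7 mm deep and fits inside the rim with 0.75 mm play all round; square within about 0.02 rad and centred within about 2 mm it drops in under a light push
- lid_grip (a point): middle of the lid's handle, 31 mm above the lid's origin: a bar along lid y, 16 mm wide (lid x), 90 mm long, 14 mm high, with 17 mm free below it except at its end posts
- clip_fl_hinge (a joint): angle of the orange clip at the lid's front left (lid -x, +y) corner: 0 = snapped fully down, larger = more open; starts standing up at 1.0 to 1.4 and stays where it is left. Near 0.17 its hook meets the rim; from there it takes 6 to 14 N, snaps under in the last 0.7 mm and stops hard at 0; let go sooner it springs back to about 0.17. Diagonally oppo clip_br
- clip_fl: front left (lid -x, +y) clip: 42 mm wide, 4 mm plate reaching 32 mm from the hinge, then a 22 mm hooked springy skirt. Origin: middle of its hinge line, on the lid 50 mm (x) and 75 mm (y) from the middle, 12 mm up; y along the hinge, x along the plate (outwards when shut). Fold it outwards from its inner side; pressed straight down while steeper than about 0.7 rad it tends to jam
- clip_fl_pad (a point): ribbed press point on top of the front left (lid -x, +y) clip's plate, 26 mm out from its hinge; 14 mm above the lid's origin when shut
- clip_fr_hinge (a joint): angle of the orange clip at the lid's front right (lid -x, -y) corner: 0 = snapped fully down, larger = more open; starts standing up at 1.0 to 1.4 and stays where it is left. Near 0.17 its hook meets the rim; from there it takes 6 to 14 N, snaps under in the last 0.7 mm and stops hard at 0; let go sooner it springs back to about 0.17. Diagonally oppo clip_bl
- clip_fr: front right (lid -x, -y) clip: 42 mm wide, 4 mm plate reaching 32 mm from the hinge, then a 22 mm hooked springy skirt. Origin: middle of its hinge line, on the lid 50 mm (x) and 75 mm (y) from the middle, 12 mm up; y along the hinge, x along the plate (outwards when shut). Fold it outwards from its inner side; pressed straight down while steeper than about 0.7 rad it tends to jam
- clip_fr_pad (a point): ribbed press point on top of the front right (lid -x, -y) clip's plate, 26 mm out from its hinge; 14 mm above the lid's origin when shut
- clip_bl_hinge (a joint): angle of the orange clip at the lid's back left (lid +x, +y) corner: 0 = snapped fully down, larger = more open; starts standing up at 1.0 to 1.4 and stays where it is left. Near 0.17 its hook meets the rim; from there it takes 6 to 14 N, snaps under in the last 0.7 mm and stops hard at 0; let go sooner it springs back to about 0.17. Diagonally oppo clip_fr
- clip_bl: back left (lid +x, +y) clip: 42 mm wide, 4 mm plate reaching 32 mm from the hinge, then a 22 mm hooked springy skirt. Origin: middle of its hinge line, on the lid 50 mm (x) and 75 mm (y) from the middle, 12 mm up; y along the hinge, x along the plate (outwards when shut). Fold it outwards from its inner side; pressed straight down while steeper than about 0.7 rad it tends to jam
- clip_bl_pad (a point): ribbed press point on top of the back left (lid +x, +y) clip's plate, 26 mm out from its hinge; 14 mm above the lid's origin when shut
- clip_br_hinge (a joint): angle of the orange clip at the lid's back right (lid +x, -y) corner: 0 = snapped fully down, larger = more open; starts standing up at 1.0 to 1.4 and stays where it is left. Near 0.17 its hook meets the rim; from there it takes 6 to 14 N, snaps under in the last 0.7 mm and stops hard at 0; let go sooner it springs back to about 0.17. Diagonally oppo clip_fl
- clip_br: back right (lid +x, -y) clip: 42 mm wide, 4 mm plate reaching 32 mm from the hinge, then a 22 mm hooked springy skirt. Origin: middle of its hinge line, on the lid 50 mm (x) and 75 mm (y) from the middle, 12 mm up; y along the hinge, x along the plate (outwards when shut). Fold it outwards from its inner side; pressed straight down while steeper than about 0.7 rad it tends to jam
- clip_br_pad (a point): ribbed press point on top of the back right (lid +x, -y) clip's plate, 26 mm out from its hinge; 14 mm above the lid's origin when shut
- board: green cutting board under the box, fixed, 300 x 460 mm, its top 12 to 20 mm above the table. Origin: 20 mm below the middle of its top face
- bell: chrome order bell on a black foot, 84 mm wide, 56 mm high, on the table; leave alone. Origin: centre of its underside
- shaker: amber spice shaker with black cap, 48 mm across, 102 mm high, standing on the board beyond one end of the box; leave alone. Origin: centre of its underside
- timer: red round kitchen timer, 66 mm across, 54 mm high, standing on the board beyond the other end of the box; leave alone. Origin: centre of its underside
- knife: table knife with black handle, 225 mm long, lying on the table; leave alone. Origin: centre of its underside (near its bolster)
- pepper_mill: dark wooden pepper mill, 54 mm across, 136 mm high, on the table; leave alone. Origin: centre of its underside
- portion_cup: small steel cup, 72 mm across, 55 mm high, on the table; leave alone. Origin: centre of its underside

How it is judged:
By the outcome, as a careful person would: the job done as asked, in the order asked, and still so for the second after the job is handed in, with the robot touching nothing.
It also fails if it takes over 58 s, if anything falls off the work surface, if the arm or the gripper's body presses on something with over 40 N, if the wrist force passes 120 N, or if a joint passes its speed limit or range.

## Working session

There is one attempt and no reset: what is moved stays moved. The work goes in short steps, Python scripts to look and compute and a tool call to move; the robot and the scene stay as the last step left them, time stands still between calls to the robot, and variables do not carry over. Pictures are saved under pics/ and viewed, at most 10 in all, crops included, and the job is handed in when it is done.

Besides the shell and the picture viewer there is one more tool, called after ">>>" as name(argument=value, ...), one argument or row to a line, values as JSON. jog_arm: Moves the arm, as the interface text tells. Its arguments: {"type":"object","properties":{"plan":{"type":"array","items":{"type":"object","properties":{"dp":{"type":"array","items":{"type":"number"}},"dr":{"type":"array","items":{"type":"number"}},"grip":{"type":"number"}}}},"force":{"type":"number"}},"required":["plan"]}

```bash
mkdir -p pics; python3 - <<'E'
from rig import *
import cv2,numpy as np
for n in("top","side"):
    im=snapshot(n); cv2.imwrite(f"pics/{n}0.png",im)
    c=camera_params(n); print(n,np.round(c["K"],1).tolist(),np.round(c["world_from_camera"],4).tolist())
o=get_obs(); print(o["tool_pos"],o["ee_rot"],o["force"],o["opening"])
E
```

```text
top [[467.5, 0.0, 315.8], [0.0, 467.5, 198.7], [0.0, 0.0, 1.0]] [[-0.015, -0.9819, 0.189, 0.2684], [-0.9998, 0.0164, 0.0059, -0.0177], [-0.0088, -0.1889, -0.982, 1.4939], [0.0, 0.0, 0.0, 1.0]]
side [[502.0, 0.0, 320.4], [0.0, 502.0, 205.8], [0.0, 0.0, 1.0]] [[-0.8999, -0.2422, 0.3627, -0.0487], [-0.4355, 0.4539, -0.7774, 1.1866], [0.0237, -0.8575, -0.514, 0.8967], [0.0, 0.0, 0.0, 1.0]]
[ 0.20231573 -0.61719765  0.23031366] [ 9.87472963e-01  1.57785847e-01 -1.91905173e-04 -8.58936240e-04] [-0.5797778   0.43317263 -0.37724598] 0.08557405308311324
```

View pics/top0.png

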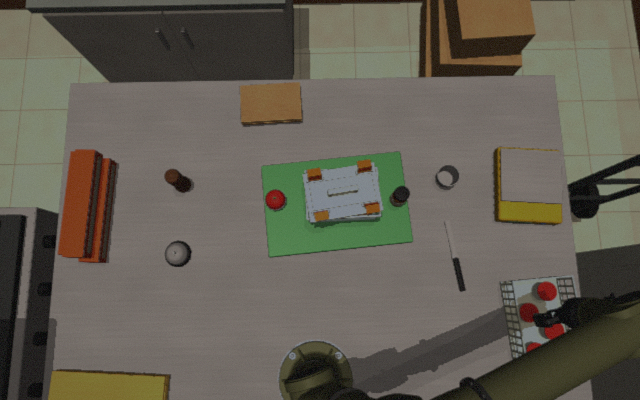

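View pics/side0.png

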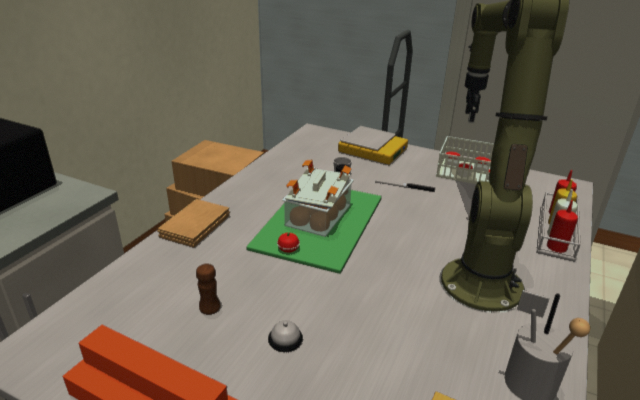

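```bash
cat >h.py <<'E'
from rig import *
import cv2,numpy as np
C={n:camera_params(n) for n in("top","side")}
def ray(n,p):
    K,T=C[n]["K"],np.array(C[n]["world_from_camera"])
    d=T[:3,:3]@np.linalg.solve(K,[p[0],p[1],1.]); return T[:3,3],d
def onz(n,p,z):
    o,d=ray(n,p); return o+d*(z-o[2])/d[2]
def tri(pt,ps):
    o1,d1=ray("top",pt);o2,d2=ray("side",ps)
    s=np.linalg.lstsq(np.c_[d1,-d2],o2-o1,rcond=None)[0]; a,b=o1+s[0]*d1,o2+s[1]*d2
    return (a+b)/2,np.linalg.norm(a-b)
def proj(n,P):
    K,T=C[n]["K"],np.linalg.inv(C[n]["world_from_camera"])
    q=K@(T[:3,:3]@np.array(P)+T[:3,3]); return q[:2]/q[2]
def blobs(m,amin=15):
    n,l,s,c=cv2.connectedComponentsWithStats(m.astype(np.uint8))
    return [(c[i],s[i,4],l==i) for i in range(1,n) if s[i,4]>=amin]
def crop(n,im,name,x0,y0,w,h,k):
    cv2.imwrite("pics/"+name,cv2.resize(im[y0:y0+h,x0:x0+w],None,fx=k,fy=k,interpolation=cv2.INTER_CUBIC))
E
python3 - <<'E'
from h import *
t=cv2.imread("pics/top0.png");s=cv2.imread("pics/side0.png")
a=cv2.resize(t[145:245,295:415],None,fx=5,fy=5,interpolation=cv2.INTER_CUBIC)
b=cv2.resize(s[150:260,270:390],None,fx=5,fy=5,interpolation=cv2.INTER_CUBIC)
cv2.imwrite("pics/t1.png",a);cv2.imwrite("pics/s1.png",b)
h=cv2.cvtColor(t,cv2.COLOR_BGR2HSV)
g=((h[...,0]>45)&(h[...,0]<75)&(h[...,1]>120)); g[:,:200]=0;g[:,450:]=0
m=max(blobs(g),key=lambda x:x[1])[2].astype(np.uint8)
hull=cv2.convexHull(cv2.findContours(m,0,1)[0][0]); q=cv2.minAreaRect(hull)
print("board",[np.round(onz("top",p,.016),3)[:2].tolist() for p in cv2.boxPoints(q)])
for n,im in(("top",t),("side",s)):
    h=cv2.cvtColor(im,cv2.COLOR_BGR2HSV)
    o=(h[...,0]>5)&(h[...,0]<20)&(h[...,1]>150)&(h[...,2]>90)
    r=[270,150,390,260] if n=="side" else [295,145,415,245]
    z=np.zeros_like(o);z[r[1]:r[3],r[0]:r[2]]=1
    print(n,[(np.round(c,1).tolist(),int(k)) for c,k,_ in blobs(o&z,8)])
E
```

```text
Traceback (most recent call last):
ValueError: max() iterable argument is empty
```

View pics/t1.png

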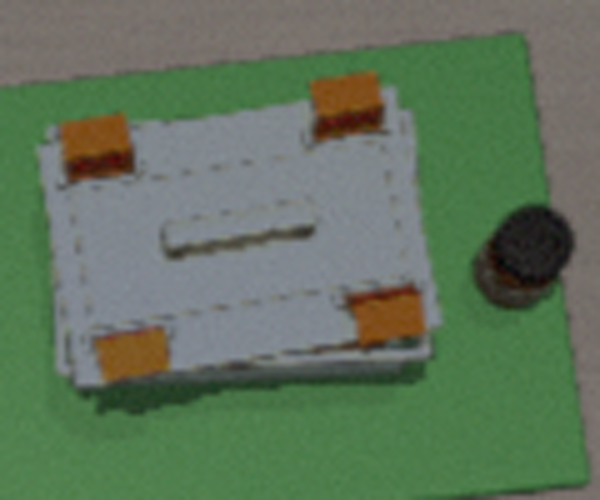

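View pics/s1.png

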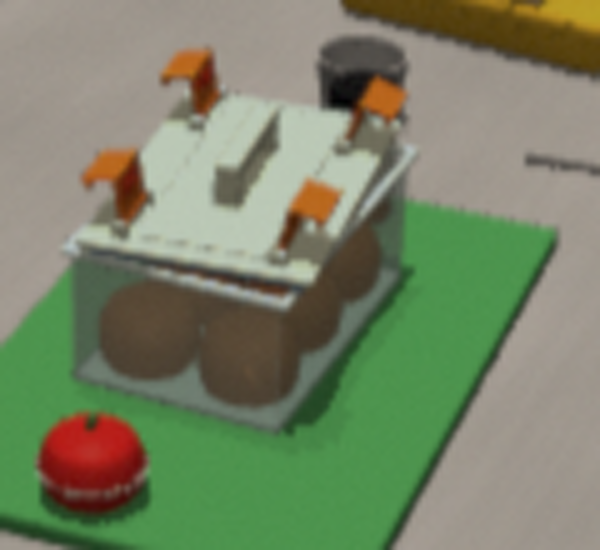

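The top crop shows the lid turned anticlockwise, with its corners near crop (40,145), (390,90), (435,325) and (75,385). The rim corners are near (50,125), (410,110), (430,355) and (60,372), and the handle is near (238,228). In the side crop the rim corners are near (70,248), (290,303) and (415,152).

```bash
cat >>h.py <<'E'
def edge(im,a,b,f0=.1,f1=.9,w=3.5,n=25):
    "strongest-gradient line near a-b (px); returns (point,dir,rms)"
    g=cv2.GaussianBlur(im.astype(np.float32),(0,0),.7); a,b=np.array(a,float),np.array(b,float)
    u=(b-a)/np.linalg.norm(b-a); v=np.array([-u[1],u[0]]); s=np.arange(-w,w+.01,.1); P=[]
    for f in np.linspace(f0,f1,n):
        q=(a+f*(b-a))+s[:,None]*v
        pr=cv2.remap(g,q[None,:,0].astype(np.float32),q[None,:,1].astype(np.float32),cv2.INTER_CUBIC)[0]
        d=np.abs(np.gradient(pr,axis=0)).sum(1); P.append(q[d.argmax()])
    P=np.array(P,np.float32); L=cv2.fitLine(P,cv2.DIST_HUBER,0,.01,.01).ravel()
    r=(P-L[2:])@np.array([-L[1],L[0]]); return L[2:],L[:2],np.median(abs(r))
def meet(l,m):
    s=np.linalg.solve(np.c_[l[1],-m[1]],m[0]-l[0]); return l[0]+s[0]*l[1]
E
python3 - <<'E'
from h import *
t=cv2.imread("pics/top0.png");s=cv2.imread("pics/side0.png")
tp=lambda x,y:np.array([295+(x+.5)/5-.5,145+(y+.5)/5-.5]); sp=lambda x,y:np.array([270+(x+.5)/5-.5,150+(y+.5)/5-.5])
for nm,a,b in(("FL",(60,372),(290,303)),("BL",(50,125),(70,248)),("FR",(430,355),(415,152))):
    print(nm,np.round(tri(tp(*a),sp(*b)),4) if 0 else [np.round(x,4) for x in tri(tp(*a),sp(*b))])
h=cv2.cvtColor(t,cv2.COLOR_BGR2HSV); print("green hsv",h[230,300],"white",h[180,350],"orange",h[217,321])
g=(h[...,0]>40)&(h[...,0]<80)&(h[...,1]>90);g[:,:200]=0;g[:,450:]=0
m=g.astype(np.uint8); q=cv2.minAreaRect(cv2.findNonZero(cv2.morphologyEx(m,cv2.MORPH_OPEN,np.ones((3,3)))))
print("board",[np.round(onz("top",p,.016),3)[:2].tolist() for p in cv2.boxPoints(q)])
for zb in(.014,):
  z=zb+.0965
  rim=dict(FL=(60,372),BL=(50,125),BR=(410,110),FR=(430,355)); P={k:onz("top",tp(*v),z)[:2] for k,v in rim.items()}
  print("rim",{k:np.round(v,4).tolist() for k,v in P.items()},"c",np.mean(list(P.values()),0))
  for a,b in(("FR","FL"),("BR","BL"),("FL","BL"),("FR","BR")):
    d=P[b]-P[a]; print(a,b,np.linalg.norm(d).round(4),np.degrees(np.arctan2(d[1],d[0])).round(2))
  lid=dict(FL=(75,385),BL=(40,145),BR=(390,90),FR=(435,325)); Q={k:onz("top",tp(*v),zb+.113)[:2] for k,v in lid.items()}
  print("lid",{k:np.round(v,4).tolist() for k,v in Q.items()},"c",np.mean(list(Q.values()),0))
  for a,b in(("FR","FL"),("BR","BL"),("FL","BL"),("FR","BR")):
    d=Q[b]-Q[a]; print(a,b,np.linalg.norm(d).round(4),np.degrees(np.arctan2(d[1],d[0])).round(2))
  print("handle",onz("top",tp(238,228),zb+.145)[:2])
  hg=dict(FL=(130,335),BL=(97,175),BR=(350,135),FR=(385,290))
  Q={k:onz("top",tp(*v),zb+.119)[:2] for k,v in hg.items()};print("hinges c",np.mean(list(Q.values()),0))
lines={}
for nm,a,b,f0,f1 in(("rimfront",(60,372),(430,355),.5,.95),("rimback",(410,110),(50,125),.02,.2),("lidback",(40,145),(390,90),.25,.75),("lidfront",(75,385),(435,325),.3,.75),("handback",(162,222),(312,202),.1,.9),("lidleft",(40,145),(75,385),.2,.6),("board",(0,85),(520,35),.1,.9)):
  L=edge(t,tp(*a),tp(*b),f0,f1,1.5); p,q=onz("top",L[0]-20*L[1],zb+.11),onz("top",L[0]+20*L[1],zb+.11)
  print(nm,"rms",L[2].round(2),"yaw",(np.degrees(np.arctan2(*(q-p)[1::-1]))%180).round(2),np.round(L[0],1))
E
```

```text
FL [array([0.4723, 0.0187, 0.116 ]), np.float64(0.0002)]
BL [array([0.6225, 0.0225, 0.1152]), np.float64(0.0037)]
FR [array([ 0.4813, -0.2017,  0.1121]), np.float64(0.0036)]
green hsv [ 59  98 127] white [108  22 141] orange [ 17 192 130]
board [[0.664, 0.172], [0.707, -0.295], [0.41, -0.311], [0.37, 0.14]]
rim {'FL': [0.4732, 0.0189], 'BL': [0.6255, 0.0233], 'BR': [0.6311, -0.1965], 'FR': [0.4798, -0.2024]} c [ 0.55239193 -0.08917774]
FR FL 0.2214 91.72
BR BL 0.2198 91.47
FL BL 0.1523 1.65
FR BR 0.1514 2.26
lid {'FL': [0.4629, 0.0097], 'BL': [0.6089, 0.0289], 'BR': [0.6394, -0.1828], 'FR': [0.4952, -0.2039]} c [ 0.55159865 -0.08701046]
FR FL 0.216 98.62
BR BL 0.2139 98.21
FL BL 0.1473 7.5
FR BR 0.1457 8.34
handle [ 0.5491257  -0.08718304]
hinges c [ 0.55140711 -0.08996973]
rimfront rms 0.97 yaw 93.53 [361.9 216.7]
rimback rms 0.26 yaw 93.87 [368.1 166.6]
lidback rms 0.27 yaw 97.31 [340.6 167. ]
lidfront rms 0.2 yaw 100.42 [347.4 215.6]
handback rms 0.2 yaw 98.36 [344.  185.8]
lidleft rms 0.23 yaw 6.58 [304.6 191.4]
board rms 0.16 yaw 95.02 [349.4 156.2]
```

>>> jog_arm(
  plan=[
    {"dp": [0.0218, 0.0331, 0.01], "dr": [0, 0, 5], "grip": 0},
    {"dp": [0.0218, 0.0331, 0.01], "dr": [0, 0, 5], "grip": 0},
    {"dp": [0.0218, 0.0331, 0.01], "dr": [0, 0, 5], "grip": 0},
    {"dp": [0.0218, 0.0331, 0], "dr": [0, 0, 5], "grip": 0},
    {"dp": [0.0218, 0.0331, 0], "dr": [0, 0, 5], "grip": 0},
    {"dp": [0.0218, 0.0331, 0], "dr": [0, 0, 5], "grip": 0},
    {"dp": [0.0218, 0.0331, 0], "dr": [0, 0, 5], "grip": 0},
    {"dp": [0.0218, 0.0331, 0], "dr": [0, 0, 5], "grip": 0},
  ],
  force=30,
)

```text
time: 0.9
tool_pos: [0.3773, -0.3512, 0.261]
ee_rot: [0.873, 0.487, -0.0, -0.0]
force: [0.6, -0.6, 0.2]
opening: 0.0857
grip_force: 0.0
```

>>> jog_arm(
  plan=[
    {"dp": [0.0218, 0.0331, 0], "dr": [0, 0, 5], "grip": 0},
    {"dp": [0.0218, 0.0331, 0], "dr": [0, 0, 5], "grip": 0},
    {"dp": [0.0218, 0.0331, 0], "dr": [0, 0, 5], "grip": 0},
    {"dp": [0.0218, 0.0331, 0], "dr": [0, 0, 5], "grip": 0},
    {"dp": [0.0218, 0.0331, 0], "dr": [0, 0, 5], "grip": 0},
    {"dp": [0.0218, 0.0331, 0], "dr": [0, 0, 5], "grip": 0},
    {"dp": [0.0218, 0.0331, 0], "dr": [0, 0, 5], "grip": 0},
    {"dp": [0.0218, 0.0331, 0], "dr": [0, 0, 5], "grip": 0},
  ],
)

```text
time: 1.7
tool_pos: [0.5517, -0.0868, 0.2611]
ee_rot: [0.654, 0.757, -0.0, -0.0]
force: [0.8, 0.3, 0.3]
opening: 0.0856
grip_force: 0.0
```

>>> jog_arm(
  plan=[
    {"dp": [-0.001, -0.001, -0.035], "dr": [0, 0, 0], "grip": 0},
    {"dp": [0, 0, -0.035], "dr": [0, 0, 0], "grip": 0},
    {"dp": [0, 0, -0.03], "dr": [0, 0, 0], "grip": 0},
    {"dp": [0, 0, -0.015], "dr": [0, 0, 0], "grip": 0},
    {"dp": [0, 0, -0.003], "dr": [0, 0, 0], "grip": 0},
    {"dp": [0, 0, -0.002], "dr": [0, 0, 0], "grip": 120},
  ],
)

```text
time: 2.3
tool_pos: [0.5508, -0.0892, 0.142]
ee_rot: [0.655, 0.756, 0.0, 0.0]
force: [0.5, -0.5, 0.2]
opening: 0.0732
grip_force: 0.0
```

>>> jog_arm(
  plan=[
    {"dp": [0, 0, 0], "dr": [0, 0, 0], "grip": 255},
    {"dp": [0, 0, 0], "dr": [0, 0, 0], "grip": 255},
    {"dp": [0, 0, 0], "dr": [0, 0, 0], "grip": 255},
    {"dp": [0, 0, 0], "dr": [0, 0, 0], "grip": 255},
    {"dp": [0, 0, 0], "dr": [0, 0, 0], "grip": 255},
  ],
  force=35,
)

```text
time: 2.8
tool_pos: [0.5508, -0.0892, 0.1423]
ee_rot: [0.655, 0.756, 0.0, 0.001]
force: [-0.3, -0.3, 3.5]
opening: 0.0152
grip_force: 36.3
```

>>> jog_arm(
  plan=[
    {"dp": [0, 0, 0.002], "dr": [0, 0, 0], "grip": 255},
    {"dp": [0, 0, 0.002], "dr": [0, 0, -1], "grip": 255},
    {"dp": [0, 0, 0], "dr": [0, 0, -2], "grip": 255},
    {"dp": [0, 0, 0], "dr": [0, 0, -2], "grip": 255},
    {"dp": [0, 0, 0], "dr": [0, 0, -1.3], "grip": 255},
    {"dp": [0, 0, 0], "dr": [0, 0, 0], "grip": 255},
  ],
)

```text
time: 3.4
tool_pos: [0.5498, -0.0891, 0.1448]
ee_rot: [0.696, 0.718, -0.0, -0.0]
force: [-0.7, 0.6, -4.2]
opening: 0.0148
grip_force: 35.3
```

```bash
python3 - <<'E'
from h import *
t=snapshot("top");s=snapshot("side");cv2.imwrite("pics/t2f.png",t);cv2.imwrite("pics/s2f.png",s)
a=cv2.resize(t[145:245,295:395],None,fx=6,fy=6,interpolation=cv2.INTER_CUBIC)[:,:400]
a=cv2.resize(t[150:235,298:388],None,fx=6,fy=6,interpolation=cv2.INTER_CUBIC)[:,:]
b=cv2.resize(s[155:240,275:360],None,fx=6,fy=6,interpolation=cv2.INTER_CUBIC)
cv2.imwrite("pics/t2.png",cv2.convertScaleAbs(a,alpha=1.4));cv2.imwrite("pics/s2.png",b)
o=get_obs();print(o["tool_pos"],o["ee_rot"],o["force"],o["ft_torque"])
E
```

```text
[ 0.55005613 -0.08901552  0.14508579] [ 6.95460856e-01  7.18563948e-01 -1.05663090e-04 -2.00156149e-04] [-0.12441079  0.39369571 -3.55040707] [-0.0125859   0.01609017  0.01359272]
```

View pics/s2.png

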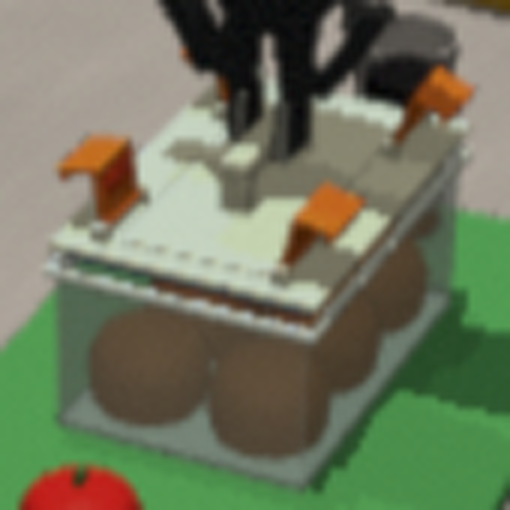

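View pics/t2.png

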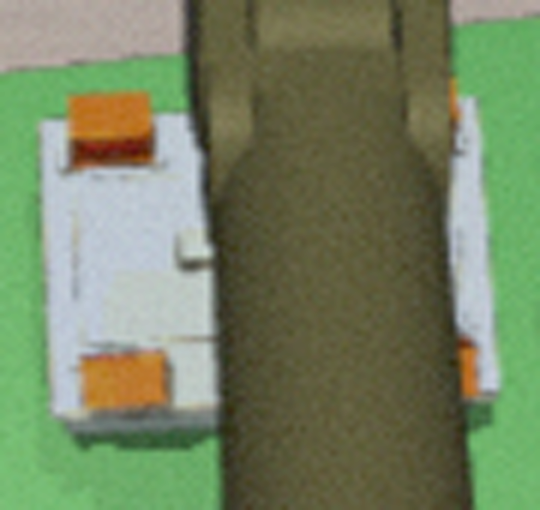

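The lid is now close to parallel with the rim and lifted about 3 mm. In the side crop the lid edge runs (55,255)–(325,305) over the rim (50,270)–(315,330), and all the clips are up. I'll lower it gently.

>>> jog_arm(
  plan=[
    {"dp": [0, 0, -0.002], "dr": [0, 0, 0], "grip": 255},
    {"dp": [0, 0, -0.002], "dr": [0, 0, 0], "grip": 255},
    {"dp": [0, 0, -0.001], "dr": [0, 0, 0], "grip": 255},
    {"dp": [0, 0, -0.001], "dr": [0, 0, 0], "grip": 255},
    {"dp": [0, 0, 0], "dr": [0, 0, 0], "grip": 255},
  ],
)

```text
time: 4.0
tool_pos: [0.5502, -0.0891, 0.1392]
ee_rot: [0.696, 0.718, -0.0, -0.0]
force: [0.2, -0.4, -3.1]
opening: 0.015
grip_force: 35.4
```

>>> jog_arm(
  plan=[
    {"dp": [0, 0, -0.001], "dr": [0, 0, 0], "grip": 255},
    {"dp": [0, 0, -0.001], "dr": [0, 0, 0], "grip": 255},
    {"dp": [0, 0, -0.001], "dr": [0, 0, 0], "grip": 255},
    {"dp": [0, 0, -0.001], "dr": [0, 0, 0], "grip": 255},
    {"dp": [0, 0, 0], "dr": [0, 0, 0], "grip": 255},
  ],
)

```text
time: 4.5
tool_pos: [0.5506, -0.089, 0.1354]
ee_rot: [0.696, 0.718, 0.0, 0.0]
force: [1.0, 0.4, -3.4]
opening: 0.0151
grip_force: 35.4
```

>>> jog_arm(
  plan=[
    {"dp": [0, 0, -0.001], "dr": [0, 0, 0], "grip": 255},
    {"dp": [0, 0, -0.001], "dr": [0, 0, 0], "grip": 255},
    {"dp": [0, 0, -0.001], "dr": [0, 0, 0], "grip": 255},
    {"dp": [0, 0, 0], "dr": [0, 0, 0], "grip": 255},
  ],
)

```text
time: 4.9
tool_pos: [0.5507, -0.089, 0.1353]
ee_rot: [0.696, 0.718, -0.0, 0.001]
force: [-6.6, 1.2, 13.5]
opening: 0.0149
grip_force: 37.6
```

>>> jog_arm(
  plan=[
    {"dp": [0, 0, 0.003], "dr": [0, 0, 0], "grip": 255},
    {"dp": [0, 0, 0], "dr": [0, 0, 0], "grip": 60},
    {"dp": [0, 0, 0], "dr": [0, 0, 0], "grip": 0},
    {"dp": [0, 0, 0.0], "dr": [0, 0, 0], "grip": 0},
    {"dp": [0, 0, 0.03], "dr": [0, 0, 0], "grip": 0},
    {"dp": [0, 0, 0.04], "dr": [0, 0, 0], "grip": 0},
    {"dp": [-0.03, 0.03, 0.03], "dr": [0, 0, 0], "grip": 0},
    {"dp": [-0.04, 0.0, 0], "dr": [0, 0, 0], "grip": 255},
  ],
)

```text
time: 5.7
tool_pos: [0.4846, -0.0558, 0.2384]
ee_rot: [0.693, 0.721, 0.004, 0.002]
force: [-0.2, 0.3, 0.0]
opening: 0.0733
grip_force: 0.0
```

>>> jog_arm(
  plan=[
    {"dp": [-0.04, 0.04, 0.0], "dr": [0, 0, 0], "grip": 255},
    {"dp": [0, 0.04, 0], "dr": [0, 0, 0], "grip": 255},
    {"dp": [0, 0.04, 0], "dr": [0, 0, 0], "grip": 255},
    {"dp": [0, 0.04, 0], "dr": [0, 0, 0], "grip": 255},
    {"dp": [0, 0.0, 0], "dr": [0, 0, 0], "grip": 255},
  ],
)

```text
time: 6.2
tool_pos: [0.4454, 0.1015, 0.2348]
ee_rot: [0.692, 0.722, 0.001, -0.0]
force: [0.6, -0.6, 1.1]
opening: 0.0003
grip_force: 0.0
```

```bash
python3 - <<'E'
from h import *
t=snapshot("top");s=snapshot("side");cv2.imwrite("pics/t3f.png",t);cv2.imwrite("pics/s3f.png",s)
a=cv2.resize(t[150:235,298:383],None,fx=7,fy=7,interpolation=cv2.INTER_CUBIC)
cv2.imwrite("pics/t3.png",cv2.convertScaleAbs(a,alpha=1.3)[:,:])
o=get_obs();print(o["tool_pos"],o["ee_rot"],o["force"],o["opening"])
b=cv2.resize(s[155:240,275:360],None,fx=7,fy=7,interpolation=cv2.INTER_CUBIC)
cv2.imwrite("pics/s3.png",b)
# side by side
w=np.hstack([cv2.resize(cv2.convertScaleAbs(a,alpha=1.3),(400,400)),cv2.resize(b,(400,400))]);cv2.imwrite("pics/ts3.png",w)
E
```

```text
[0.44593363 0.09580702 0.2342484 ] [ 6.94636043e-01  7.19361261e-01 -1.38610912e-04  3.53010902e-04] [ 0.1088758  -0.81482853 -0.42626187] -5.518130465769324e-05
```

View pics/ts3.png

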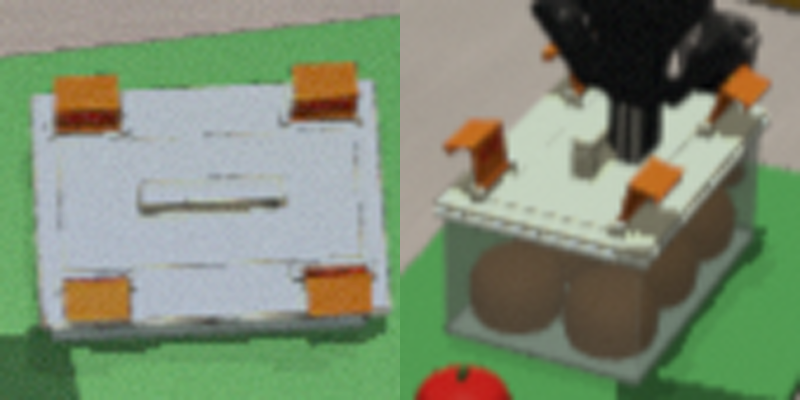

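The lid is home and square. In the top half the hinges are near (88,131), (323,121), (97,277) and (337,268), the handle spans columns 138–286, and all four clips stand up.

```bash
python3 - <<'E'
from h import *
k=400/85
tp=lambda x,y:np.array([298+(x+.5)/k-.5,150+(y+.5)/k-.5]); sp=lambda x,y:np.array([275+(x+.5)/k-.5,155+(y+.5)/k-.5])
for nm,a,b in(("FL",(45,325),(255,250)),("BL",(33,95),(37,207)),("FR",(388,305),(365,118)),("handleL",(138,197),(188,138))):
    P,e=tri(tp(*a),sp(*b)); print(nm,np.round(P,4),round(e,4))
L=.116
H={k_:onz("top",tp(*v),L+.012)[:2] for k_,v in dict(BL=(88,131),BR=(323,121),FL=(97,277),FR=(337,268)).items()}
print({a:np.round(b,4).tolist() for a,b in H.items()},np.mean(list(H.values()),0))
d=H["BL"]-H["BR"];print(np.degrees(np.arctan2(d[1],d[0])),np.linalg.norm(d)); d=H["FL"]-H["FR"];print(np.degrees(np.arctan2(d[1],d[0])))
print("handle", (onz("top",tp(138,190),L+.038)+onz("top",tp(286,185),L+.038))/2)
C_=np.array([.5507,np.mean(list(H.values()),0)[1]]);y=np.radians(1.9);R=np.array([[np.cos(y),-np.sin(y)],[np.sin(y),np.cos(y)]])
for n,sx,sy in(("fl",-1,1),("br",1,-1),("fr",-1,-1),("bl",1,1)):
    print(n,"hinge",np.round(C_+R@[sx*.05,sy*.075],4),"start",np.round(C_+R@[sx*.025,sy*.075],4))
E
```

```text
FL [0.471  0.0164 0.1241] 0.0025
BL [0.6236 0.0232 0.1167] 0.0008
FR [ 0.4836 -0.2003  0.1135] 0.0013
handleL [ 0.5467 -0.0426  0.1566] 0.0003
{'BL': [0.5961, -0.0121], 'BR': [0.6001, -0.1621], 'FL': [0.5015, -0.0164], 'FR': [0.5048, -0.1675]} [ 0.55061474 -0.0895245 ]
91.5209214878111 0.14999885421009826
91.23095548951152
handle [ 0.55239811 -0.08883232  0.154     ]
fl hinge [ 0.4982 -0.0162] start [ 0.5232 -0.0154]
br hinge [ 0.6032 -0.1628] start [ 0.5782 -0.1637]
fr hinge [ 0.5032 -0.1661] start [ 0.5282 -0.1653]
bl hinge [ 0.5982 -0.0129] start [ 0.5732 -0.0137]
```

>>> jog_arm(
  plan=[
    {"dp": [0.02, -0.03, 0], "dr": [0, 0, 0], "grip": 255},
    {"dp": [0.02, -0.03, 0], "dr": [0, 0, 0], "grip": 255},
    {"dp": [0.02, -0.03, 0], "dr": [0, 0, 0], "grip": 255},
    {"dp": [0.018, -0.021, -0.02], "dr": [0, 0, 0], "grip": 255},
    {"dp": [0, 0, -0.03], "dr": [0, 0, 0], "grip": 255},
    {"dp": [0, 0, -0.025], "dr": [0, 0, 0], "grip": 255},
    {"dp": [0, 0, -0.012], "dr": [0, 0, 0], "grip": 255},
    {"dp": [0, 0, 0], "dr": [0, 0, 0], "grip": 255},
  ],
)

```text
time: 7.1
tool_pos: [0.5226, -0.0171, 0.1454]
ee_rot: [0.696, 0.718, -0.001, -0.002]
force: [0.4, 0.2, 0.3]
opening: -0.0002
grip_force: 0.0
```

>>> jog_arm(
  plan=[
    {"dp": [-0.007, 0, -0.001], "dr": [0, 0, 0], "grip": 255},
    {"dp": [-0.007, 0, -0.001], "dr": [0, 0, 0], "grip": 255},
    {"dp": [-0.006, 0, 0], "dr": [0, 0, 0], "grip": 255},
    {"dp": [-0.006, 0, 0], "dr": [0, 0, 0], "grip": 255},
    {"dp": [-0.006, 0, 0], "dr": [0, 0, 0], "grip": 255},
    {"dp": [-0.004, 0, -0.002], "dr": [0, 0, 0], "grip": 255},
    {"dp": [-0.004, 0, -0.002], "dr": [0, 0, 0], "grip": 255},
    {"dp": [0, 0, 0], "dr": [0, 0, 0], "grip": 255},
  ],
)

```text
time: 7.9
tool_pos: [0.4832, -0.0159, 0.1408]
ee_rot: [0.696, 0.718, -0.0, -0.0]
force: [-0.1, -0.1, 0.7]
opening: -0.0
grip_force: 0.0
```

>>> jog_arm(
  plan=[
    {"dp": [-0.003, 0, -0.001], "dr": [0, 0, 0], "grip": 255},
    {"dp": [-0.003, 0, -0.001], "dr": [0, 0, 0], "grip": 255},
    {"dp": [-0.001, 0, -0.001], "dr": [0, 0, 0], "grip": 255},
    {"dp": [0, 0, -0.001], "dr": [0, 0, 0], "grip": 255},
    {"dp": [0, 0, 0], "dr": [0, 0, 0], "grip": 255},
  ],
)

```text
time: 8.4
tool_pos: [0.4769, -0.0158, 0.137]
ee_rot: [0.696, 0.718, -0.0, -0.0]
force: [-0.3, 0.1, -0.5]
opening: 0.0002
grip_force: 0.0
```

>>> jog_arm(
  plan=[
    {"dp": [0, 0, -0.001], "dr": [0, 0, 0], "grip": 255},
    {"dp": [0, 0, -0.001], "dr": [0, 0, 0], "grip": 255},
    {"dp": [0, 0, 0], "dr": [0, 0, 0], "grip": 255},
  ],
)

```text
time: 8.7
tool_pos: [0.477, -0.0158, 0.135]
ee_rot: [0.696, 0.718, -0.0, -0.0]
force: [-0.4, 0.1, 0.0]
opening: 0.0
grip_force: 0.0
```

>>> jog_arm(
  plan=[
    {"dp": [0, 0, -0.001], "dr": [0, 0, 0], "grip": 255},
    {"dp": [0, 0, 0], "dr": [0, 0, 0], "grip": 255},
  ],
)

```text
time: 8.9
tool_pos: [0.477, -0.0158, 0.1341]
ee_rot: [0.696, 0.718, 0.0, -0.0]
force: [-0.9, 0.1, -0.7]
opening: -0.0001
grip_force: 0.0
```

>>> jog_arm(
  plan=[
    {"dp": [0, 0, -0.001], "dr": [0, 0, 0], "grip": 255},
    {"dp": [0, 0, -0.001], "dr": [0, 0, 0], "grip": 255},
    {"dp": [0, 0, 0], "dr": [0, 0, 0], "grip": 255},
  ],
)

```text
time: 9.2
tool_pos: [0.477, -0.0159, 0.1325]
ee_rot: [0.696, 0.718, -0.0, -0.0]
force: [-1.6, -0.7, 4.5]
opening: -0.0
grip_force: 1.6
```

>>> jog_arm(
  plan=[
    {"dp": [0, 0, -0.001], "dr": [0, 0, 0], "grip": 255},
    {"dp": [0, 0, -0.001], "dr": [0, 0, 0], "grip": 255},
    {"dp": [0, 0, 0], "dr": [0, 0, 0], "grip": 255},
  ],
)

```text
time: 9.5
tool_pos: [0.4767, -0.0158, 0.1308]
ee_rot: [0.696, 0.718, -0.001, -0.0]
force: [-5.2, 0.4, 8.2]
opening: -0.0002
grip_force: 3.8
```

>>> jog_arm(
  plan=[
    {"dp": [0, 0, -0.001], "dr": [0, 0, 0], "grip": 255},
    {"dp": [0, 0, -0.001], "dr": [0, 0, 0], "grip": 255},
    {"dp": [0, 0, 0], "dr": [0, 0, 0], "grip": 255},
  ],
)

```text
time: 9.8
tool_pos: [0.4764, -0.0159, 0.1285]
ee_rot: [0.696, 0.718, -0.001, -0.0]
force: [-3.3, -0.2, 6.5]
opening: 0.0001
grip_force: 3.2
```

>>> jog_arm(
  plan=[
    {"dp": [0, 0, -0.001], "dr": [0, 0, 0], "grip": 255},
    {"dp": [0, 0, 0], "dr": [0, 0, 0], "grip": 255},
  ],
)

```text
time: 10.0
tool_pos: [0.4764, -0.0159, 0.1283]
ee_rot: [0.696, 0.718, -0.001, -0.0]
force: [-5.0, -0.7, 12.6]
opening: -0.0
grip_force: 6.3
```

>>> jog_arm(
  plan=[
    {"dp": [0, 0, -0.001], "dr": [0, 0, 0], "grip": 255},
    {"dp": [0, 0, 0], "dr": [0, 0, 0], "grip": 255},
  ],
)

```text
time: 10.2
tool_pos: [0.4765, -0.0159, 0.1281]
ee_rot: [0.696, 0.718, -0.001, -0.0]
force: [-9.4, 0.8, 18.3]
opening: 0.0
grip_force: 9.4
```

>>> jog_arm(
  plan=[
    {"dp": [0, 0, 0.03], "dr": [0, 0, 0], "grip": 255},
    {"dp": [0, 0, 0.04], "dr": [0, 0, 0], "grip": 255},
    {"dp": [0.02, -0.03, 0], "dr": [0, 0, 0], "grip": 255},
    {"dp": [0.02, -0.03, 0], "dr": [0, 0, 0], "grip": 255},
    {"dp": [0.02, -0.03, 0], "dr": [0, 0, 0], "grip": 255},
    {"dp": [0.02, -0.03, 0], "dr": [0, 0, 0], "grip": 255},
    {"dp": [0.023, -0.028, 0], "dr": [0, 0, 0], "grip": 255},
    {"dp": [0, 0, 0], "dr": [0, 0, 0], "grip": 255},
  ],
)

```text
time: 11.0
tool_pos: [0.5813, -0.1695, 0.1945]
ee_rot: [0.698, 0.716, -0.0, 0.0]
force: [1.0, 0.3, -0.9]
opening: -0.0002
grip_force: 0.0
```

```bash
python3 - <<'E'
from h import *
t=snapshot("top");s=snapshot("side")
k=lambda i,x,y:cv2.resize(i[y:y+85,x:x+85],(400,400),interpolation=cv2.INTER_CUBIC)
cv2.imwrite("pics/ts4.png",np.hstack([cv2.convertScaleAbs(k(t,298,150),alpha=1.3),k(s,275,155)]))
o=get_obs();print(o["tool_pos"],o["force"])
E
```

```text
[ 0.58000748 -0.16424954  0.19515257] [-0.61445659  0.53744413 -0.26371971]
```

View pics/ts4.png

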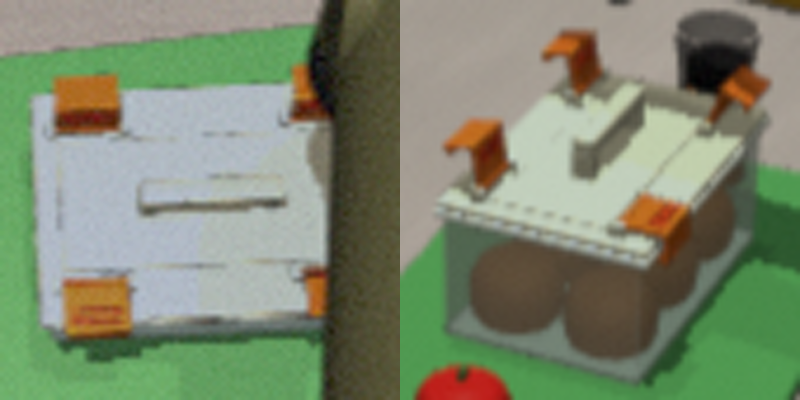

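The front-left clip lies flat, with its ribs up at (660,212), and the other three still stand. Next is back right, diagonally across.

>>> jog_arm(
  plan=[
    {"dp": [0, 0, -0.025], "dr": [0, 0, 0], "grip": 255},
    {"dp": [0, 0, -0.02], "dr": [0, 0, 0], "grip": 255},
    {"dp": [0, 0, -0.007], "dr": [0, 0, 0], "grip": 255},
    {"dp": [0, 0, 0], "dr": [0, 0, 0], "grip": 255},
  ],
)

```text
time: 11.5
tool_pos: [0.5791, -0.1627, 0.1434]
ee_rot: [0.695, 0.719, -0.0, -0.001]
force: [0.5, -1.2, 0.5]
opening: -0.0002
grip_force: 0.0
```

>>> jog_arm(
  plan=[
    {"dp": [0.007, 0, 0], "dr": [0, 0, 0], "grip": 255},
    {"dp": [0.007, 0, 0], "dr": [0, 0, 0], "grip": 255},
    {"dp": [0.006, 0, 0], "dr": [0, 0, 0], "grip": 255},
    {"dp": [0.006, 0, 0], "dr": [0, 0, 0], "grip": 255},
    {"dp": [0.006, 0, 0], "dr": [0, 0, 0], "grip": 255},
    {"dp": [0.004, 0, -0.002], "dr": [0, 0, 0], "grip": 255},
    {"dp": [0.004, 0, -0.002], "dr": [0, 0, 0], "grip": 255},
    {"dp": [0.003, 0, -0.002], "dr": [0, 0, 0], "grip": 255},
  ],
)

```text
time: 12.3
tool_pos: [0.6234, -0.1638, 0.1379]
ee_rot: [0.696, 0.718, 0.0, -0.0]
force: [-0.7, 0.2, 0.6]
opening: -0.0007
grip_force: 0.2
```

>>> jog_arm(
  plan=[
    {"dp": [0.002, 0, -0.002], "dr": [0, 0, 0], "grip": 255},
    {"dp": [0, 0, -0.002], "dr": [0, 0, 0], "grip": 255},
    {"dp": [0, 0, 0], "dr": [0, 0, 0], "grip": 255},
  ],
)

```text
time: 12.6
tool_pos: [0.6249, -0.1638, 0.1339]
ee_rot: [0.696, 0.718, -0.0, -0.0]
force: [0.2, -0.5, -1.1]
opening: -0.0001
grip_force: 0.0
```

>>> jog_arm(
  plan=[
    {"dp": [0, 0, -0.001], "dr": [0, 0, 0], "grip": 255},
    {"dp": [0, 0, -0.001], "dr": [0, 0, 0], "grip": 255},
    {"dp": [0, 0, 0], "dr": [0, 0, 0], "grip": 255},
  ],
)

```text
time: 12.9
tool_pos: [0.6253, -0.1639, 0.1328]
ee_rot: [0.696, 0.718, 0.0, 0.0]
force: [-0.3, 0.3, 2.9]
opening: -0.0
grip_force: 1.4
```

>>> jog_arm(
  plan=[
    {"dp": [0, 0, -0.001], "dr": [0, 0, 0], "grip": 255},
    {"dp": [0, 0, -0.001], "dr": [0, 0, 0], "grip": 255},
    {"dp": [0, 0, 0], "dr": [0, 0, 0], "grip": 255},
  ],
)

```text
time: 13.2
tool_pos: [0.6256, -0.1639, 0.1314]
ee_rot: [0.696, 0.718, 0.0, 0.001]
force: [-1.3, -0.2, 6.4]
opening: -0.0002
grip_force: 3.1
```

>>> jog_arm(
  plan=[
    {"dp": [0, 0, -0.001], "dr": [0, 0, 0], "grip": 255},
    {"dp": [0, 0, -0.001], "dr": [0, 0, 0], "grip": 255},
    {"dp": [0, 0, 0], "dr": [0, 0, 0], "grip": 255},
  ],
)

```text
time: 13.5
tool_pos: [0.6259, -0.1638, 0.1297]
ee_rot: [0.696, 0.718, 0.001, 0.001]
force: [-1.6, 0.5, 6.4]
opening: -0.0001
grip_force: 3.6
```

>>> jog_arm(
  plan=[
    {"dp": [0, 0, -0.001], "dr": [0, 0, 0], "grip": 255},
    {"dp": [0, 0, 0], "dr": [0, 0, 0], "grip": 255},
  ],
)

```text
time: 13.7
tool_pos: [0.626, -0.1639, 0.1286]
ee_rot: [0.696, 0.718, 0.001, 0.001]
force: [1.0, -0.3, 5.3]
opening: 0.0001
grip_force: 3.1
```

>>> jog_arm(
  plan=[
    {"dp": [0, 0, -0.001], "dr": [0, 0, 0], "grip": 255},
    {"dp": [0, 0, 0], "dr": [0, 0, 0], "grip": 255},
  ],
)

```text
time: 13.9
tool_pos: [0.626, -0.1638, 0.1284]
ee_rot: [0.696, 0.718, 0.001, 0.001]
force: [-0.9, 0.8, 10.1]
opening: 0.0002
grip_force: 5.0
```

>>> jog_arm(
  plan=[
    {"dp": [0, 0, -0.001], "dr": [0, 0, 0], "grip": 255},
    {"dp": [0, 0, 0], "dr": [0, 0, 0], "grip": 255},
  ],
)

```text
time: 14.1
tool_pos: [0.626, -0.1639, 0.1283]
ee_rot: [0.696, 0.718, 0.0, 0.001]
force: [-4.1, 0.2, 14.2]
opening: -0.0
grip_force: 7.1
```

>>> jog_arm(
  plan=[
    {"dp": [0, 0, -0.0008], "dr": [0, 0, 0], "grip": 255},
    {"dp": [0, 0, 0], "dr": [0, 0, 0], "grip": 255},
  ],
)

```text
time: 14.3
tool_pos: [0.6261, -0.1639, 0.1282]
ee_rot: [0.696, 0.718, 0.0, 0.002]
force: [-5.6, 0.7, 17.5]
opening: -0.0001
grip_force: 8.6
```

>>> jog_arm(
  plan=[
    {"dp": [0, 0, 0.03], "dr": [0, 0, 0], "grip": 255},
    {"dp": [0, 0, 0.04], "dr": [0, 0, 0], "grip": 255},
    {"dp": [-0.033, 0, 0], "dr": [0, 0, 0], "grip": 255},
    {"dp": [-0.033, 0, 0], "dr": [0, 0, 0], "grip": 255},
    {"dp": [-0.0325, -0.0015, 0], "dr": [0, 0, 0], "grip": 255},
    {"dp": [0, 0, -0.02], "dr": [0, 0, 0], "grip": 255},
    {"dp": [0, 0, -0.01], "dr": [0, 0, 0], "grip": 255},
    {"dp": [0, 0, 0], "dr": [0, 0, 0], "grip": 255},
  ],
)

```text
time: 15.1
tool_pos: [0.5255, -0.165, 0.1626]
ee_rot: [0.696, 0.719, -0.0, -0.001]
force: [-0.2, 0.1, -0.2]
opening: 0.0
grip_force: 0.0
```

>>> jog_arm(
  plan=[
    {"dp": [0, 0, -0.013], "dr": [0, 0, 0], "grip": 255},
    {"dp": [0, 0, -0.006], "dr": [0, 0, 0], "grip": 255},
    {"dp": [0, 0, 0], "dr": [0, 0, 0], "grip": 255},
  ],
)

```text
time: 15.4
tool_pos: [0.5261, -0.1649, 0.144]
ee_rot: [0.695, 0.719, -0.0, -0.001]
force: [-0.6, -0.5, -0.4]
opening: -0.0002
grip_force: 0.0
```

>>> jog_arm(
  plan=[
    {"dp": [-0.007, 0, 0], "dr": [0, 0, 0], "grip": 255},
    {"dp": [-0.007, 0, 0], "dr": [0, 0, 0], "grip": 255},
    {"dp": [-0.006, 0, 0], "dr": [0, 0, 0], "grip": 255},
    {"dp": [-0.006, 0, 0], "dr": [0, 0, 0], "grip": 255},
    {"dp": [-0.006, 0, 0], "dr": [0, 0, 0], "grip": 255},
    {"dp": [-0.004, 0, -0.002], "dr": [0, 0, 0], "grip": 255},
    {"dp": [-0.004, 0, -0.002], "dr": [0, 0, 0], "grip": 255},
    {"dp": [-0.003, 0, -0.002], "dr": [0, 0, 0], "grip": 255},
  ],
)

```text
time: 16.2
tool_pos: [0.4832, -0.1654, 0.1393]
ee_rot: [0.696, 0.718, -0.0, 0.0]
force: [0.7, 0.2, 0.4]
opening: -0.0002
grip_force: 0.2
```

>>> jog_arm(
  plan=[
    {"dp": [-0.001, 0, -0.002], "dr": [0, 0, 0], "grip": 255},
    {"dp": [0, 0, -0.002], "dr": [0, 0, 0], "grip": 255},
    {"dp": [0, 0, -0.002], "dr": [0, 0, 0], "grip": 255},
    {"dp": [0, 0, 0], "dr": [0, 0, 0], "grip": 255},
  ],
)

```text
time: 16.6
tool_pos: [0.4825, -0.1653, 0.1334]
ee_rot: [0.696, 0.718, -0.0, -0.0]
force: [-0.9, 0.7, 0.7]
opening: 0.0001
grip_force: 0.5
```

>>> jog_arm(
  plan=[
    {"dp": [0, 0, -0.001], "dr": [0, 0, 0], "grip": 255},
    {"dp": [0, 0, -0.001], "dr": [0, 0, 0], "grip": 255},
    {"dp": [0, 0, 0], "dr": [0, 0, 0], "grip": 255},
  ],
)

```text
time: 16.9
tool_pos: [0.4825, -0.1654, 0.1324]
ee_rot: [0.696, 0.718, -0.0, -0.0]
force: [-4.5, 0.9, 9.4]
opening: 0.0003
grip_force: 4.1
```

>>> jog_arm(
  plan=[
    {"dp": [0, 0, -0.001], "dr": [0, 0, 0], "grip": 255},
    {"dp": [0, 0, -0.001], "dr": [0, 0, 0], "grip": 255},
    {"dp": [0, 0, 0], "dr": [0, 0, 0], "grip": 255},
  ],
)

```text
time: 17.2
tool_pos: [0.4821, -0.1654, 0.1307]
ee_rot: [0.696, 0.718, -0.001, -0.0]
force: [-5.1, 1.0, 12.1]
opening: 0.0
grip_force: 5.7
```

>>> jog_arm(
  plan=[
    {"dp": [0, 0, -0.001], "dr": [0, 0, 0], "grip": 255},
    {"dp": [0, 0, 0], "dr": [0, 0, 0], "grip": 255},
  ],
)

```text
time: 17.4
tool_pos: [0.482, -0.1654, 0.1296]
ee_rot: [0.696, 0.718, -0.001, -0.0]
force: [-5.9, 2.1, 11.5]
opening: -0.0002
grip_force: 5.7
```

>>> jog_arm(
  plan=[
    {"dp": [0, 0, -0.001], "dr": [0, 0, 0], "grip": 255},
    {"dp": [0, 0, 0], "dr": [0, 0, 0], "grip": 255},
  ],
)

```text
time: 17.6
tool_pos: [0.4819, -0.1654, 0.1283]
ee_rot: [0.696, 0.718, -0.001, -0.0]
force: [-5.0, 0.9, 9.6]
opening: -0.0001
grip_force: 4.8
```

>>> jog_arm(
  plan=[
    {"dp": [0, 0, -0.001], "dr": [0, 0, 0], "grip": 255},
    {"dp": [0, 0, 0], "dr": [0, 0, 0], "grip": 255},
  ],
)

```text
time: 17.8
tool_pos: [0.4819, -0.1654, 0.1282]
ee_rot: [0.696, 0.718, -0.001, -0.0]
force: [-8.0, 0.8, 15.1]
opening: -0.0001
grip_force: 7.9
```

>>> jog_arm(
  plan=[
    {"dp": [0, 0, -0.0005], "dr": [0, 0, 0], "grip": 255},
    {"dp": [0, 0, 0], "dr": [0, 0, 0], "grip": 255},
  ],
)

```text
time: 18.0
tool_pos: [0.482, -0.1654, 0.1281]
ee_rot: [0.696, 0.718, -0.001, -0.0]
force: [-8.8, 2.7, 19.5]
opening: -0.0
grip_force: 9.4
```

>>> jog_arm(
  plan=[
    {"dp": [0, 0, 0.03], "dr": [0, 0, 0], "grip": 255},
    {"dp": [0, 0, 0.04], "dr": [0, 0, 0], "grip": 255},
    {"dp": [0.0185, 0.03, 0], "dr": [0, 0, 0], "grip": 255},
    {"dp": [0.0185, 0.03, 0], "dr": [0, 0, 0], "grip": 255},
    {"dp": [0.0185, 0.03, 0], "dr": [0, 0, 0], "grip": 255},
    {"dp": [0.0185, 0.03, 0], "dr": [0, 0, 0], "grip": 255},
    {"dp": [0.0185, 0.0315, 0], "dr": [0, 0, 0], "grip": 255},
    {"dp": [0, 0, 0], "dr": [0, 0, 0], "grip": 255},
  ],
)

```text
time: 18.8
tool_pos: [0.5767, -0.007, 0.1959]
ee_rot: [0.693, 0.721, 0.002, -0.001]
force: [0.5, 0.3, 1.9]
opening: 0.0002
grip_force: 0.0
```

>>> jog_arm(
  plan=[
    {"dp": [0, 0, -0.02], "dr": [0, 0, 0], "grip": 255},
    {"dp": [0, 0, -0.02], "dr": [0, 0, 0], "grip": 255},
    {"dp": [0, 0, -0.01], "dr": [0, 0, 0], "grip": 255},
    {"dp": [0, 0, 0], "dr": [0, 0, 0], "grip": 255},
  ],
)

```text
time: 19.2
tool_pos: [0.5739, -0.0143, 0.1442]
ee_rot: [0.696, 0.718, -0.001, -0.001]
force: [-0.5, 0.6, -0.3]
opening: 0.0001
grip_force: 0.0
```

>>> jog_arm(
  plan=[
    {"dp": [0.007, 0, 0], "dr": [0, 0, 0], "grip": 255},
    {"dp": [0.007, 0, 0], "dr": [0, 0, 0], "grip": 255},
    {"dp": [0.006, 0, 0], "dr": [0, 0, 0], "grip": 255},
    {"dp": [0.006, 0, 0], "dr": [0, 0, 0], "grip": 255},
    {"dp": [0.006, 0, 0], "dr": [0, 0, 0], "grip": 255},
    {"dp": [0.004, 0, -0.002], "dr": [0, 0, 0], "grip": 255},
    {"dp": [0.004, 0, -0.002], "dr": [0, 0, 0], "grip": 255},
    {"dp": [0.004, 0, -0.002], "dr": [0, 0, 0], "grip": 255},
  ],
)

```text
time: 20.0
tool_pos: [0.6193, -0.0138, 0.1397]
ee_rot: [0.696, 0.718, -0.0, -0.0]
force: [-0.8, 0.3, 0.8]
opening: -0.0
grip_force: 0.2
```

>>> jog_arm(
  plan=[
    {"dp": [0.002, 0, -0.002], "dr": [0, 0, 0], "grip": 255},
    {"dp": [0, 0, -0.002], "dr": [0, 0, 0], "grip": 255},
    {"dp": [0, 0, -0.001], "dr": [0, 0, 0], "grip": 255},
    {"dp": [0, 0, 0], "dr": [0, 0, 0], "grip": 255},
  ],
)

```text
time: 20.4
tool_pos: [0.6209, -0.0139, 0.1348]
ee_rot: [0.696, 0.718, -0.0, 0.0]
force: [-0.3, 0.8, 0.3]
opening: -0.0001
grip_force: 0.0
```

>>> jog_arm(
  plan=[
    {"dp": [0, 0, -0.001], "dr": [0, 0, 0], "grip": 255},
    {"dp": [0, 0, -0.001], "dr": [0, 0, 0], "grip": 255},
    {"dp": [0, 0, 0], "dr": [0, 0, 0], "grip": 255},
  ],
)

```text
time: 20.7
tool_pos: [0.6213, -0.0139, 0.1336]
ee_rot: [0.696, 0.718, 0.0, 0.0]
force: [-1.1, -0.3, 4.5]
opening: 0.0002
grip_force: 2.3
```

>>> jog_arm(
  plan=[
    {"dp": [0, 0, -0.001], "dr": [0, 0, 0], "grip": 255},
    {"dp": [0, 0, -0.001], "dr": [0, 0, 0], "grip": 255},
    {"dp": [0, 0, 0], "dr": [0, 0, 0], "grip": 255},
  ],
)

```text
time: 21.0
tool_pos: [0.6217, -0.0138, 0.1324]
ee_rot: [0.696, 0.718, 0.0, 0.001]
force: [-2.3, -0.3, 7.8]
opening: 0.0002
grip_force: 4.2
```

>>> jog_arm(
  plan=[
    {"dp": [0, 0, -0.001], "dr": [0, 0, 0], "grip": 255},
    {"dp": [0, 0, -0.001], "dr": [0, 0, 0], "grip": 255},
    {"dp": [0, 0, 0], "dr": [0, 0, 0], "grip": 255},
  ],
)

```text
time: 21.3
tool_pos: [0.622, -0.0138, 0.1309]
ee_rot: [0.696, 0.718, 0.001, 0.001]
force: [-2.2, -0.6, 10.1]
opening: -0.0001
grip_force: 4.9
```

>>> jog_arm(
  plan=[
    {"dp": [0, 0, -0.001], "dr": [0, 0, 0], "grip": 255},
    {"dp": [0, 0, 0], "dr": [0, 0, 0], "grip": 255},
  ],
)

```text
time: 21.5
tool_pos: [0.6221, -0.0138, 0.1297]
ee_rot: [0.696, 0.718, 0.001, 0.001]
force: [-1.5, -1.6, 8.5]
opening: -0.0001
grip_force: 4.4
```

>>> jog_arm(
  plan=[
    {"dp": [0, 0, -0.001], "dr": [0, 0, 0], "grip": 255},
    {"dp": [0, 0, 0], "dr": [0, 0, 0], "grip": 255},
  ],
)

```text
time: 21.7
tool_pos: [0.6221, -0.0138, 0.1283]
ee_rot: [0.696, 0.718, 0.001, 0.001]
force: [0.1, 1.2, 7.6]
opening: -0.0002
grip_force: 3.3
```

>>> jog_arm(
  plan=[
    {"dp": [0, 0, -0.001], "dr": [0, 0, 0], "grip": 255},
    {"dp": [0, 0, 0], "dr": [0, 0, 0], "grip": 255},
  ],
)

```text
time: 21.9
tool_pos: [0.6222, -0.0138, 0.1283]
ee_rot: [0.696, 0.718, 0.001, 0.001]
force: [-2.3, -0.4, 10.9]
opening: -0.0001
grip_force: 5.7
```

>>> jog_arm(
  plan=[
    {"dp": [0, 0, -0.001], "dr": [0, 0, 0], "grip": 255},
    {"dp": [0, 0, 0], "dr": [0, 0, 0], "grip": 255},
  ],
)

```text
time: 22.1
tool_pos: [0.6222, -0.0138, 0.1282]
ee_rot: [0.696, 0.718, 0.001, 0.002]
force: [-4.3, -0.2, 16.4]
opening: -0.0
grip_force: 8.0
```

Hard stop, at the same height as the other three. I'll back off up and to the side and look.

>>> jog_arm(
  plan=[
    {"dp": [0, 0, 0.03], "dr": [0, 0, 0], "grip": 255},
    {"dp": [0, 0, 0.04], "dr": [0, 0, 0], "grip": 255},
    {"dp": [0, 0.02, 0.03], "dr": [0, 0, 0], "grip": 255},
    {"dp": [-0.02, 0.04, 0.02], "dr": [0, 0, 0], "grip": 255},
    {"dp": [-0.03, 0.035, 0], "dr": [0, 0, 0], "grip": 255},
    {"dp": [-0.03, 0.035, 0], "dr": [0, 0, 0], "grip": 255},
    {"dp": [-0.03, 0.035, 0], "dr": [0, 0, 0], "grip": 255},
    {"dp": [-0.03, 0.035, 0], "dr": [0, 0, 0], "grip": 255},
  ],
)

```text
time: 22.9
tool_pos: [0.4795, 0.1873, 0.2445]
ee_rot: [0.696, 0.718, -0.0, 0.0]
force: [0.7, 0.7, 0.1]
opening: -0.0001
grip_force: 0.0
```

>>> jog_arm(
  plan=[
    {"dp": [-0.03, 0.03, 0], "dr": [0, 0, 0], "grip": 255},
    {"dp": [0, 0.03, 0], "dr": [0, 0, 0], "grip": 255},
    {"dp": [0, 0.03, 0], "dr": [0, 0, 0], "grip": 255},
    {"dp": [0, 0, 0], "dr": [0, 0, 0], "grip": 255},
    {"dp": [0, 0, 0], "dr": [0, 0, 0], "grip": 255},
  ],
)

```text
time: 23.4
tool_pos: [0.4506, 0.2764, 0.2445]
ee_rot: [0.695, 0.719, -0.0, -0.0]
force: [0.6, -0.9, -0.6]
opening: -0.0002
grip_force: 0.0
```

```bash
python3 - <<'E'
from h import *
t=snapshot("top");s=snapshot("side")
k=lambda i,x,y:cv2.resize(i[y:y+85,x:x+85],(400,400),interpolation=cv2.INTER_CUBIC)
cv2.imwrite("pics/ts5.png",np.hstack([cv2.convertScaleAbs(k(t,298,150),alpha=1.3),k(s,275,155)]))
o=get_obs();print(o["tool_pos"],o["force"],o["time"])
E
```

```text
[0.45136243 0.27480239 0.2444595 ] [ 0.08784602 -0.13904766  0.46672234] 23.5
```

View pics/ts5.png

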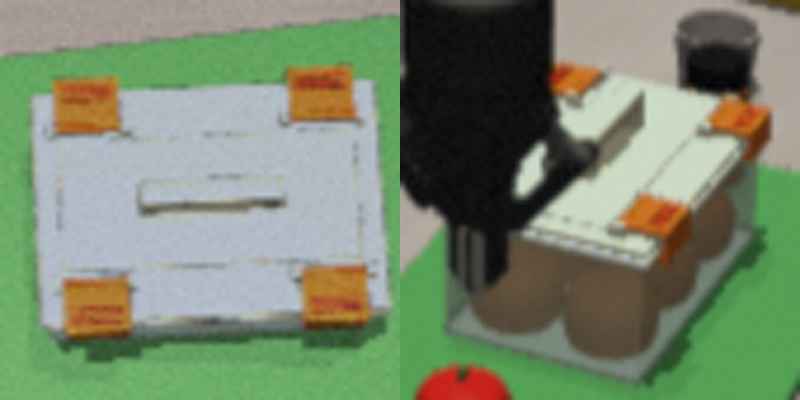

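All four clips lie flat with their ribs up, at about (85,92), (322,80), (98,318) and (336,305). The lid is square, the box hasn't moved, and the robot is clear.

```bash
python3 -c "
from rig import *
print(finish_job())"
```

```text
the job is handed in; nothing more can be done
None
```

The lid is square and fully home, and all four clips are snapped down in the order front left, back right, front right, back left. The highest push I read was about 20 N, the box stayed in place, and I handed the job in at about 23.5 s with the robot touching nothing.

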